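# Make up an espresso serving board: saucer, cup, sugar, shaker, spoon

### The arm

A 6-joint arm with a two-finger parallel gripper is mounted at the origin on a cart in front of the work surface, level with it; the furniture and walls round the work are solid. World frame = base frame: x ahead of the robot, y to its left, z up, the work surface at z = 0. Lengths are in m, angles in rad, forces in N, time in s.
With the tool pointing down it reaches from about 0.35 to 1 m from the base axis. Payload 7.1 kg.
Tool frame: the origin (TCP) lies on the centre line of the jaws, within the pads' length; the fingertips stand 19 mm ahead of it and the grasp point (between the pads) is the TCP (manip.tip_extent is the distance from the TCP to the fingertips, in m); z points along the fingers, y is the line along which they close (so a half turn about z gives the same grasp; the last joint's range is limited). The gripper opens to 85 mm and grips with 20 to 120 N. Pads are 22 mm wide; open, the fingers measure 114 mm over their backs; the gripper's body (76 mm by 85 mm) begins 54 mm behind the grasp point. The pads swing forward as they close: fully open they stand 13 mm farther back than shut.
Start: joints at [1.104, 0.423, 1.63, -0, 1.089, -0.019], TCP at [0.271, 0.563, 0.25] pointing down, gripper open.
Joint ranges: [-3, 3], [-0.9, 2.11], [0.09, 2.58], [-1.31, 4.45], [0.11, 2.69], [-2.54, 2.54]. Speed limits (rad/s): [2.39, 2.39, 3.01, 3.14, 3.14, 3.14].

### API

Orientations are given as a unit quaternion [w, x, y, z].
In Python, from rig import manip gives the robot as it stands.
- The arm moves only by the tool servo_tool, never from a script. Its argument "plan" is a list of rows, each a list of 3 entries, a list of its own where there are three numbers: the shift along the world's x, y, z in parts of the range, where 1.0 means 400 mm, then the turn about the world's z in fractions of the full range, 1 being pi rad, then the closure, from -1 (fully open) to 1 (shut). In form: [[[tx, ty, tz], twist, gripper], ...]. A call has exactly 5 rows; each row is the pose to reach, as a shift and turn from the pose commanded when the call began; what a row does not reach only later rows make up. A row lasts 1/10 s, in which the tool goes at most 50 mm and 8.59 degrees, less where a joint would pass 70% of its speed; a pose out of reach is approached as far as the arm can. No shift or turn number may pass 1 either way. A call with a gripper value outside its range is refused whole. The fingers move at their own pace and stop on an object; "squeeze" is the grip in N (left out, the last holds). Time passes only in rows, so rows that repeat a pose let the fingers close, or fill a call up. It gives the time, the measured TCP pose, the force, the opening and the grip force at its end, in the units of the state.
- manip.state(): the state, without advancing time (a new reading comes with each control period).
- manip.camera(name): name is "side" or "top"; returns a dict with "frame" (480x640x3 uint8, red, green, blue), "mtx" (3x3 intrinsics, pixels), "camera_from_world" (4x4, takes a point from world to camera coordinates). Camera axes: x right, y up, looking along -z (the intrinsics and any distortion apply to the point x, -y, -z); pixel columns grow to the right and rows downward; lengths in m; the calibration is good to about 2 mm. A picture is of the moment at which its call begins. There is no depth.
- manip.hand_in(): hands the job in; it is judged then, once.
Trained networks look in a picture, given as the dict that the camera call returned (one of the last four; its "shot" number tells which), for a name from the list of things; names that differ only in an ending like _2 or _b are one class to them, and where a whole thing is asked for, a point or a joint stands for the part that bears it (a point fixed in the world has none). Each returns a list of dicts, best first, with "conf" (0 to 1); they miss things now and then, are a little off and sometimes report something else, mostly with a low value. They report only what shows in the picture. A call takes as long as a camera call. They do not tell look-alikes from the thing itself.
- manip.spot_in(picture, name): "position" ([x, y, z] in m, in world coordinates, good to about 4 mm: the middle of the surface that is visible of it).
The state is a dict: "t": time; "joint_positions": joint angles; "dq": joint speeds; "joint_efforts": joint torques, N m; "tcp_pos": TCP position; "orientation": TCP orientation; "ft_force": force on the tool from outside, world axes, zero at the start; "wrist_torque": the same for the moment, N m; "grip_width": finger opening in m; "gripper_force": force on a finger pad.
Only numpy, scipy, OpenCV 4.12 (cv2) and the standard library are available. Lean on these libraries where they do the work, as an engineer would, in place of code of your own. Each camera call takes 0.05 s, during which the arm holds its last target. There are 200 camera calls.

### The job

Make up the wooden serving board for a guest who sits where the robot stands: lay the green oblong saucer in the long recess at the left, stand the small red-brown cup upright inside the raised ring on the saucer, lay the small coffee spoon in the groove to the right of the saucer, and from the row in front of the sink stand the yellow-capped spice shaker in the small round recess behind the saucer and the sugar jar in the large round recess behind the spoon. Everything must sit properly down in its own recess, level and let go. Do not tip the cup, jar or shaker over, and leave the tablespoon and the tin where they are.

Things in the scene. Friction and masses are not known exactly. Their poses are not given: they have to be found in the camera images.
- board: Brown wooden serving board 254 (x) x 172 (y) x 18 mm, fixed. Origin: centre of underside; x to its back (away from robot), y left, z up. 4 dark-floored recesses in its top, all 4 mm deep (floor z = 14): saucer, 136 (x) x 74 (y), centre x -38 y +31; spoon groove, 148 (x) x 42 (y), at x -38 y -44; shaker, round, 52 across, at x +74 y +49; sugar jar, round, 78 across, at x +74 y -33.
- saucer: Grey-green oblong stoneware slab 128 (x) x 66 (y) x 12 mm with upright sides, about 0.22 kg, lying on the worktop right of the board. Origin: centre of underside, z up. A raised ring on its top for the cup is centred at x = +24, y = 0: 46 inside, 57 outside, 3 mm high; the cup stands inside it at z = 12. Grasp across the 66 mm width; may lie either way round in its recess.
- cup: Small red-brown handleless espresso cup with a white lip, 49 mm across at the rim, 37 at the foot, 47 at z = 40, 62 high, 110 g, loose, upright in the row in front of the sink. Origin: centre of its underside; z up.
- sugar_jar: Glass jar of light brown sugar with a black-brown lid, 65 mm across the lid (z = 75 to 86), faceted body 64 to 69 across, 86 high, about 0.25 kg, loose, upright in the row in front of the sink. Origin: centre of its underside; z up.
- shaker: Spice jar with a brown-yellow cap, 44 mm across, 100 high (cap from z = 80), about 0.11 kg, loose, upright in the row in front of the sink. Origin: centre of its underside; z up.
- coffee_spoon: The smaller of the two metal spoons, 130 x 27 x 11 mm, 20 g, on the worktop right of the board (a wall cabinet hangs 0.46 m over the corner behind: carry low here). Origin: middle of its length, on its underside; x runs from handle end (-65) to bowl end (+65), z up. At its middle fingers meet it as if 22 mm wide, widest 4 to 5 mm above its underside. May lie either way round in the groove.
- big_spoon: Tablespoon, 188 x 39 x 16 mm, loose, right of the board. Bystander: leave it. Origin: middle of its length, underside.
- tin: Round food tin, 75 mm across and 58 high, loose, at the left end of the row in front of the sink. Bystander: leave it. Origin: centre of its underside.
Not all that is in view belongs to the job. Leave any purple look-alike of the shaker alone.

How it is judged:
At the end, for the whole second after the job is handed in: Saucer, jar and shaker seated level in their own recesses and the cup inside the saucer ring (each within 8 mm, height within 2.5 mm, upright; saucer along the board within 0.12 rad); coffee spoon lying along the groove (within 11 mm, 0.15 rad); all at rest (x of saucer in the frame of board between -0.046 and -0.03 m and y of saucer in the frame of board between 0.023 and 0.039 m and z of saucer in the frame of board between 0.0115 and 0.0165 m and angle between each of saucer, cup, sugar_jar, shaker's own z axis and vertical below 0.06 rad and angle between the x axis of saucer and the x axis of board, either way round below 0.12 rad and linear speed of each of saucer, cup, sugar_jar, shaker, coffee_spoon below 0.02 m/s and angular speed of each of saucer, cup, sugar_jar, shaker, coffee_spoon below 0.3 rad/s and x of cup in the frame of saucer between 0.016 and 0.032 m and y of cup in the frame of saucer between -0.008 and 0.008 m and z of cup in the frame of saucer between 0.0095 and 0.0145 m and x of sugar_jar in the frame of board between 0.066 and 0.082 m and y of sugar_jar in the frame of board between -0.041 and -0.025 m and z of sugar_jar in the frame of board between 0.0115 and 0.0165 m and x of shaker in the frame of board between 0.066 and 0.082 m and y of shaker in the frame of board between 0.041 and 0.057 m and z of shaker in the frame of board between 0.0115 and 0.0165 m and x of coffee_spoon in the frame of board between -0.049 and -0.027 m and y of coffee_spoon in the frame of board between -0.055 and -0.033 m and z of coffee_spoon in the frame of board between 0.011 and 0.017 m and angle between coffee_spoon's own z axis and vertical below 0.12 rad and angle between the x axis of coffee_spoon and the x axis of board, either way round below 0.15 rad); the robot touches nothing.
It fails at once if the cup, the sugar jar or the shaker is tipped over (angle between any of cup, sugar_jar, shaker's own z axis and vertical above 0.7 rad).
It fails at once if the tablespoon or the tin is disturbed (moved by more than 30 mm) (distance of any of big_spoon, tin from where it was at the start of the episode above 0.03 m).
It also fails if it takes over 122 s, if anything falls off the work surface, if the arm or the gripper's body presses on something with over 40 N, if the wrist force passes 120 N, or if a joint passes its speed limit or range.

## Working session

There is one attempt and no reset: what is moved stays moved. The work goes in short steps, Python scripts to look and compute and a tool call to move; the robot and the scene stay as the last step left them, time stands still between calls to the robot, and variables do not carry over. Pictures are saved under pics/ and viewed, at most 14 in all, crops included, and the job is handed in when it is done.

Besides the shell and the picture viewer there is one more tool, called after "Request:" as name(argument=value, ...), one argument or row to a line, values as JSON. servo_tool: Moves the arm, as the interface text tells. Its arguments: {"type":"object","properties":{"plan":{"type":"array"},"squeeze":{"type":"number"}},"required":["plan"]}

```bash
mkdir -p pics; cat > h.py <<'E'
import numpy as np, cv2
from rig import manip
def save(p,n): cv2.imwrite(f'pics/{n}.png',cv2.cvtColor(p['frame'],cv2.COLOR_RGB2BGR))
def proj(p,P):
    P=np.atleast_2d(P); T=np.array(p['camera_from_world']); c=P@T[:3,:3].T+T[:3,3]
    c=c*[1,-1,-1]; u=c@np.array(p['mtx']).T; return u[:,:2]/u[:,2:]
def ray(p,uv):
    T=np.array(p['camera_from_world']);R=T[:3,:3];o=-R.T@T[:3,3]
    d=np.linalg.inv(p['mtx'])@[uv[0],uv[1],1]; return o,R.T@(d*[1,-1,-1])
def atz(p,uv,z):
    o,d=ray(p,uv); return o+d*(z-o[2])/d[2]
E
python3 - <<'E'
from h import *
print(manip.state())
for c in ['top','side']:
    p=manip.camera(c); save(p,c+'0'); print(c,[k for k in p], np.round(ray(p,(320,240)),3).tolist())
    for n in ['board','saucer','cup','sugar_jar','shaker','coffee_spoon','big_spoon','tin']:
        print(n,[(round(d['conf'],2),np.round(d['position'],3).tolist(),np.round(proj(p,d['position'])[0]).tolist()) for d in manip.spot_in(p,n)[:3]])
E
```

```text
{'t': 0.0, 'joint_positions': array([ 1.10399719e+00,  4.23841029e-01,  1.63068441e+00,  2.50735317e-05,
        1.08861297e+00, -1.90100951e-02]), 'dq': array([-0.00118099, -0.00030656,  0.00068811, -0.00123928, -0.00029399,
       -0.00073674]), 'joint_efforts': array([ 2.65999304e-03, -5.57373548e+01, -2.81756276e+01,  1.48235636e-04,
        7.23727484e-03, -7.09337954e-06]), 'tcp_pos': array([0.27035247, 0.56292809, 0.24954775]), 'orientation': array([-1.96670909e-04,  2.22034221e-01,  9.75038567e-01, -7.47514608e-04]), 'ft_force': array([-0.06974971, -0.1995331 ,  0.22192442]), 'wrist_torque': array([-0.02754749,  0.02615192,  0.01361877]), 'gripper_force': 0.0, 'grip_width': 0.08528199606654449}
top ['frame', 'mtx', 'camera_from_world', 'shot'] [[0.391, 0.05, 1.484], [0.075, 0.016, -0.997]]
board [(0.8, [0.568, -0.101, 0.015], [385.0, 215.0]), (0.25, [0.392, 0.206, 0.1], [267.0, 282.0])]
saucer [(0.94, [0.447, -0.288, 0.012], [456.0, 259.0]), (0.53, [0.381, 0.318, 0.082], [223.0, 287.0])]
cup [(0.7, [0.382, 0.464, 0.053], [169.0, 287.0]), (0.69, [0.374, 0.094, 0.019], [313.0, 
[... 424 characters left out ...]
0.0, 287.0]), (0.44, [0.566, -0.097, 0.015], [384.0, 215.0])]
side ['frame', 'mtx', 'camera_from_world', 'shot'] [[-0.072, 0.946, 0.562], [0.486, -0.762, -0.428]]
board [(0.71, [0.536, -0.084, 0.015], [335.0, 234.0])]
saucer [(0.66, [0.471, -0.28, 0.012], [388.0, 217.0])]
cup [(0.63, [0.368, 0.109, 0.044], [355.0, 270.0])]
sugar_jar [(0.97, [0.372, 0.343, 0.063], [292.0, 311.0]), (0.74, [0.368, 0.11, 0.045], [356.0, 270.0])]
shaker [(0.69, [0.36, 0.012, 0.06], [379.0, 248.0]), (0.66, [0.38, 0.225, 0.061], [323.0, 284.0]), (0.6, [0.674, -0.344, 0.008], [340.0, 198.0])]
coffee_spoon []
big_spoon [(0.48, [0.674, -0.342, 0.009], [340.0, 198.0])]
tin [(0.79, [0.369, 0.48, 0.054], [245.0, 356.0])]
```

View pics/top0.png

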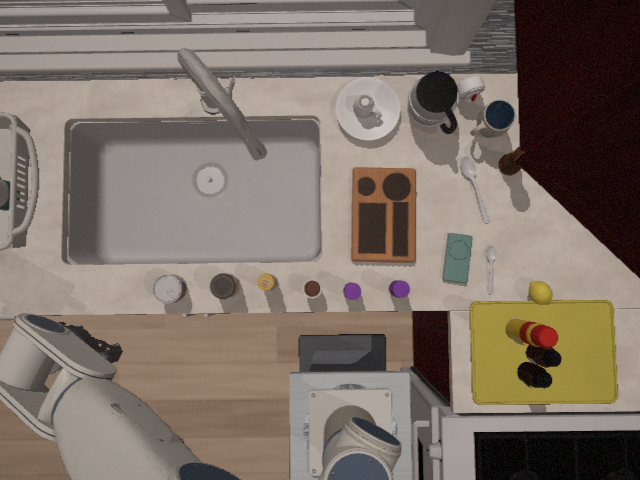

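View pics/side0.png

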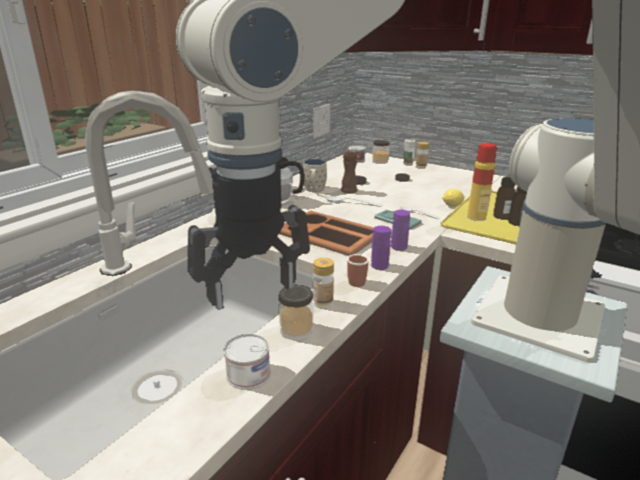

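The top picture shows the row from left to right: tin (169,288), jar (222,286), shaker (266,282), cup (312,289), and two purple look-alikes. The board is at (384,215), its recesses shown dark. The saucer is at (458,258) with its ring at the back end, the coffee spoon at (490,268) with its bowl at the back, and the tablespoon at (477,190). I'll segment these for sub-pixel positions.

```bash
cat > seg.py <<'E'
from h import *
def blobs(mask,amin=20):
    n,l,s,c=cv2.connectedComponentsWithStats(mask.astype(np.uint8)); return [(s[i],c[i],l==i) for i in range(1,n) if s[i][4]>=amin]
def pick(mask,uv,r=12,amin=20):
    b=[x for x in blobs(mask,amin) if np.hypot(*(x[1]-uv))<r]; return max(b,key=lambda x:x[0][4]) if b else None
REC={'sauc':(-.038,.031),'groove':(-.038,-.044),'shk':(.074,.049),'jar':(.074,-.033)}
def board(p):
    f=p['frame'].astype(int); V=f.max(2); m=V<85
    ref={'sauc':(372,229),'groove':(401,229),'shk':(367,186),'jar':(397,187)}
    A=[];B=[]
    for k,uv in ref.items():
        b=pick(m,uv,8)
        if b is None: print('no',k); continue
        A.append(REC[k]);B.append(atz(p,b[1],.014)[:2]); print(k,b[0].tolist(),b[1].round(2),B[-1].round(4))
    A=np.array(A);B=np.array(B);a=A-A.mean(0);b=B-B.mean(0)
    th=np.arctan2((a[:,0]*b[:,1]-a[:,1]*b[:,0]).sum(),(a*b).sum());R=np.array([[np.cos(th),-np.sin(th)],[np.sin(th),np.cos(th)]])
    t=B.mean(0)-R@A.mean(0); print('board',t.round(4),'yaw',np.degrees(th).round(2),'res',((A@R.T+t)-B).round(4).tolist(),'scale',np.linalg.norm(b)/np.linalg.norm(a))
    for k in REC: print(k,(R@REC[k]+t).round(4))
    print('cup@saucer',(R@[-.014,.031]+t).round(4))
    return t,th
def axis(p,b,z):
    pts=np.array([atz(p,(u,v),z)[:2] for v,u in np.argwhere(b[2])]); r=cv2.minAreaRect((pts*1e4).astype(np.float32)); return np.array(r[0])/1e4,np.array(r[1])/1e4,r[2],pts
E
python3 - <<'E'
from seg import *
print('tip',manip.tip_extent)
p=manip.camera('top'); board(p)
f=p['frame'].astype(int);R,G,B=f[...,0],f[...,1],f[...,2]
b=pick((G-R>15),(457,258)); c,s,a,pts=axis(p,b,.012); print('saucer',c.round(4),s.round(4),a, pts.mean(0).round(4))
for n,uv,z in [('jar',(222,286),.086),('shaker',(266,282),.1),('cup',(312,289),.062)]:
    print(n,f[uv[1],uv[0]-18:uv[0]+19:2].tolist())
x=p['frame']; c=np.hstack([cv2.resize(x[265:310,200:340],(800,257),interpolation=4)]); d=cv2.resize(x[230:300,430:510],(343,300),interpolation=4); e=cv2.resize(x[160:270,345:425],(218,300),interpolation=4)
im=np.zeros((560,800,3),np.uint8); im[:257]=c; im[258:558,:343]=d; im[258:558,350:568]=e
cv2.imwrite('pics/z1.png',im[...,::-1])
E
```

```text
tip 0.019
sauc [359, 203, 27, 50, 1322] [371.74 227.37] [ 0.5339 -0.0648]
groove [393, 202, 15, 54, 809] [399.99 228.49] [ 0.53 -0.14]
shk [358, 177, 17, 19, 255] [365.91 185.93] [ 0.6457 -0.0513]
jar [383, 173, 28, 28, 609] [396.21 186.45] [ 0.6432 -0.1324]
board [ 0.5702 -0.0972] yaw -2.12 res [[-0.0006, 0.0], [0.0006, 0.0002], [0.0003, 0.0003], [-0.0003, -0.0005]] scale 0.9989597061651676
sauc [ 0.5334 -0.0648]
groove [ 0.5306 -0.1398]
shk [ 0.646 -0.051]
jar [ 0.6429 -0.1329]
cup@saucer [ 0.5573 -0.0657]
saucer [ 0.4511 -0.2902] [0.0631 0.1243] 81.61892700195312 [ 0.4508 -0.2903]
jar [[169, 156, 146], [168, 157, 146], [169, 158, 148], [91, 80, 75], [81, 76, 70], [70, 66, 61], [70, 63, 59], [71, 65, 62], [78, 69, 66], [75, 67, 64], [74, 67, 61], [74, 67, 62], [72, 62, 60], [70, 63, 62], [80, 75, 69], [62, 56, 48], [94, 77, 57], [96, 84, 69], [117, 107, 101]]
shaker [[175, 161, 151], [164, 150, 140], [162, 149, 137], [161, 149, 137], [163, 148, 138], [170, 135, 66], [169, 136, 76], [162, 133, 101], [163, 135, 102], [164, 136, 103], [150, 126, 95], [173, 139, 86], [170, 136, 68], [122, 99, 60], [90, 78, 67], [158, 144, 134], [178, 165, 154], [178, 165, 154], [176, 162, 152]]
cup [[162, 149, 139], [163, 149, 139], [161, 149, 139], [161, 147, 137], [172, 161, 152], [123, 103, 96], [74, 52, 40], [88, 52, 47], [87, 57, 46], [88, 54, 40], [87, 53, 42], [91, 60, 49], [86, 55, 44], [159, 139, 132], [178, 165, 157], [179, 166, 155], [173, 160, 149], [169, 157, 147], [166, 153, 143]]
```

View pics/z1.png

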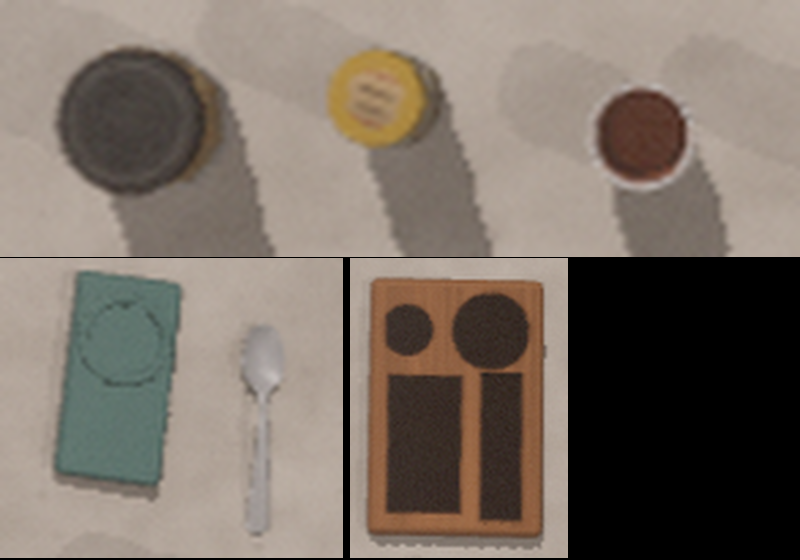

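The zoom gives: jar lid centre about (222.5,285.6), shaker cap (265.6,281.7), cup lip (311.8,288.4). The spoon's bowl tip is at about (491.1,244.4) and its handle end at (489.5,293.9); the saucer is turned clockwise by roughly 7°.

```bash
python3 - <<'E'
from seg import *
p=manip.camera('top'); q=manip.camera('side')
for n,uv,z in [('jar',(222.5,285.6),.086),('shaker',(265.6,281.7),.1),('cup',(311.8,288.4),.062)]: print(n,atz(p,uv,z).round(4))
d=lambda x,y:(430+(x+.5)/4.2875-.5,230+(y-258+.5)/4.2857-.5)
a,b=atz(p,d(264,322),.006),atz(p,d(257,534),.004);print('spoon',a.round(4),b.round(4),((a+b)/2).round(4),np.linalg.norm(a-b),np.degrees(np.arctan2(a[1]-b[1],a[0]-b[0])))
for nm,z in (('sau',.012),):
    C=[atz(p,d(*c),z)[:2] for c in [(76,271),(182,285),(160,484),(56,472)]];print(np.round(C,4).tolist(),np.mean(C,0)); v=(C[0]-C[3]+C[1]-C[2]);print('yaw',np.degrees(np.arctan2(v[1],v[0])),'len',np.linalg.norm(v)/2)
print('ring',atz(p,d(123,343),.015).round(4))
def tri(u1,u2):
    o1,d1=ray(p,u1);o2,d2=ray(q,u2);A=np.c_[d1,-d2];s=np.linalg.lstsq(A,o2-o1,rcond=None)[0];x,y=o1+d1*s[0],o2+d2*s[1];return ((x+y)/2).round(4),round(np.linalg.norm(x-y),4)
def green(im,uv):
    f=im['frame'].astype(int);return pick(f[...,1]-f[...,0]>15,uv,15)
print('saucer tri',tri(green(p,(457,258))[1],green(q,(395,217))[1]))
f=q['frame'];m=f.max(2)<85
for b in blobs(m,60):
    if 280<b[1][0]<385 and 205<b[1][1]<255: print(b[0].tolist(),b[1].round(1))
# predicted side pixels for checks
t=[('jar top',(.378,.313,.086))]
im=cv2.resize(f[200:340,220:440],(800,509),interpolation=4); cv2.imwrite('pics/z2.png',im[...,::-1])
for n,uv,z in [('jar',(222.5,285.6),.086),('shaker',(265.6,281.7),.1),('cup',(311.8,288.4),.062)]:
    P=atz(p,uv,z); print(n,((proj(q,P)[0]-[220,200])*3.636).round(1),((proj(q,P*[1,1,0])[0]-[220,200])*3.636).round(1))
for P in [(.5334,-.0648,.014),(.5306,-.1398,.014),(.646,-.051,.014),(.6429,-.1329,.014)]: print(((proj(q,P)[0]-[220,200])*3.636).round(1))
E
```

```text
jar [0.3845 0.319  0.086 ]
shaker [0.393  0.2088 0.1   ]
cup [0.3745 0.095  0.062 ]
spoon [ 0.4846 -0.3832  0.006 ] [ 0.3532 -0.3748  0.004 ] [ 0.4189 -0.379   0.005 ] 0.1316179758124239 -3.6562946566388437
[[0.5174, -0.266], [0.5079, -0.3314], [0.3849, -0.3139], [0.393, -0.25]] [ 0.45079786 -0.29032632]
yaw -7.7221871150648855 len 0.12482621201703473
ring [ 0.4721 -0.2931  0.015 ]
saucer tri (array([ 0.4651, -0.2814,  0.0185]), np.float64(0.0324))
[327, 220, 45, 14, 164] [348.8 226.6]
jar [269.6 336.8] [271.7 474.6]
shaker [371.5 225. ] [369.5 376.2]
cup [496.1 215.5] [491.9 303. ]
[409.5 134.1]
[463.5 100.8]
[274.4 105.6]
[337.1  71.8]
```

View pics/z2.png

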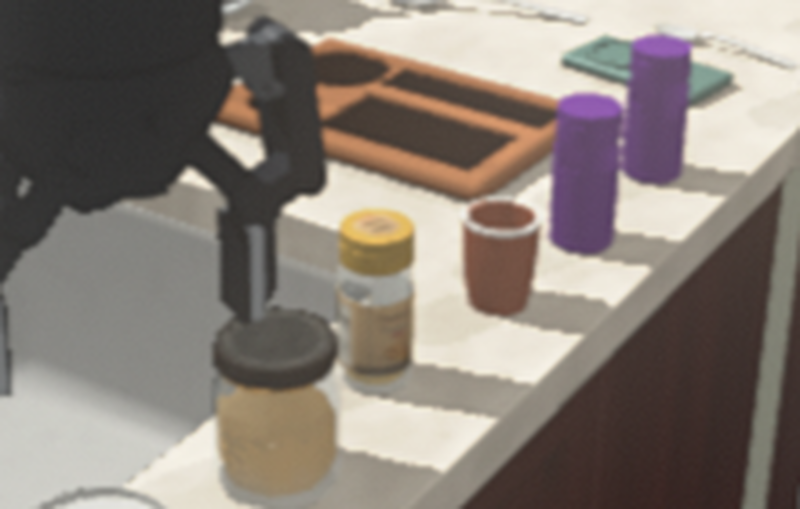

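Side view agrees with the heights: the predicted lid, cap and lip centres fall within about 1.5 px of those seen, e.g. jar lid (295,293). I'll start with the jar, grasping along x.

Units first: shifts go in shares of 400 mm and turns go in shares of pi rad. So -244 mm / 400 = -0.61, 114 mm / 400 = 0.285, -40 degrees / 180 = -0.2222.

Request:
servo_tool(
  plan=[
    [[0.05,-0.1125,-0.025],-0.0444,-1],
    [[0.1125,-0.2375,-0.075],-0.0889,-1],
    [[0.175,-0.35,-0.125],-0.1333,-1],
    [[0.2375,-0.475,-0.1625],-0.1778,-1],
    [[0.285,-0.61,-0.2],-0.2222,-1],
  ],
  squeeze=40,
)

```text
t: 1.55
tcp_pos: [0.3743, 0.3465, 0.1782]
orientation: [0.0, 0.544, 0.839, 0.0]
ft_force: [0.3, 0.0, -0.1]
grip_width: 0.0854
gripper_force: 0.0
```

Converted, -24 degrees / 180 = -0.1333.

Request:
servo_tool(
  plan=[
    [[0,0,0],-0.0444,-1],
    [[0,0,0],-0.0889,-1],
    [[0,0,0],-0.1333,-1],
    [[0,0,0],-0.1333,-1],
    [[0,0,0],-0.1333,-1],
  ],
)

```text
t: 2.05
tcp_pos: [0.3734, 0.3479, 0.1787]
orientation: [0.0, 0.704, 0.711, 0.0]
ft_force: [0.6, 0.2, 0.4]
grip_width: 0.0857
gripper_force: 0.0
```

Converted, -119 mm / 400 = -0.2975, -80 mm / 400 = -0.2, -1 degrees / 180 = -0.0056.

Request:
servo_tool(
  plan=[
    [[0.0275,-0.0725,0],-0.0056,-1],
    [[0.0275,-0.0725,0],-0.0056,-1],
    [[0.0275,-0.0725,-0.1],-0.0056,-1],
    [[0.0275,-0.0725,-0.2],-0.0056,-1],
    [[0.0275,-0.0725,-0.2975],-0.0056,-1],
  ],
)

```text
t: 2.55
tcp_pos: [0.3847, 0.3196, 0.0588]
orientation: [0.0, 0.71, 0.704, 0.001]
ft_force: [0.7, 1.5, 0.1]
grip_width: 0.0852
gripper_force: 0.0
```

```bash
python3 - <<'E'
from seg import *
s=manip.state();print(s['tcp_pos'],s['grip_width'])
q=manip.camera('side'); cv2.imwrite('pics/j1.png',cv2.resize(q['frame'][180:380,180:420],(720,600),interpolation=4)[...,::-1])
E
```

```text
[0.38468387 0.3195533  0.05876034] 0.08516572640754845
```

View pics/j1.png

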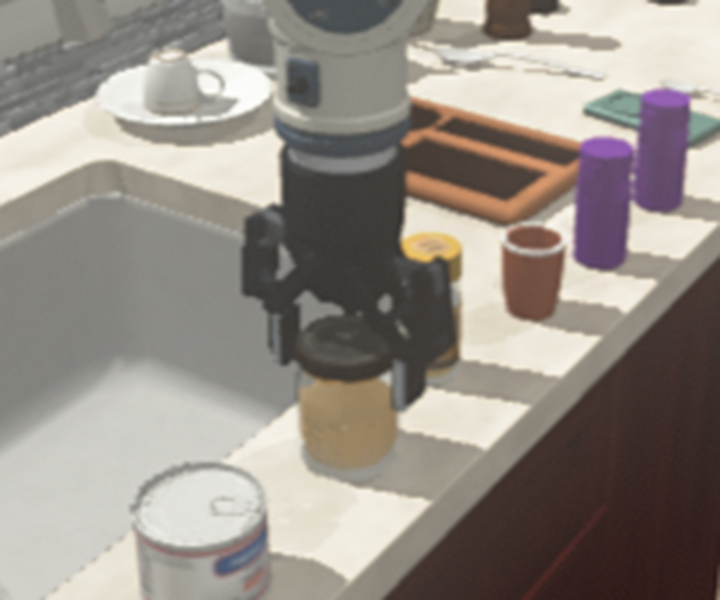

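Fingers straddle the jar, pads at (280,335) and (405,385), and the lid is clear of the palm. I'll close and lift.

Request:
servo_tool(
  plan=[
    [[0,0,0],0,0],
    [[0,0,0],0,0.5],
    [[0,0,0],0,0.5],
    [[0,0,0],0,0.5],
    [[0,0,0],0,0.5],
  ],
)

```text
t: 3.1
tcp_pos: [0.385, 0.3193, 0.0608]
orientation: [0.0, 0.711, 0.703, 0.001]
ft_force: [-0.2, 0.4, -2.9]
grip_width: 0.0644
gripper_force: 44.8
```

Converted, 140 mm / 400 = 0.35, 110 mm / 400 = 0.275.

Request:
servo_tool(
  plan=[
    [[0,0,0.075],0,0.5],
    [[0,0,0.175],0,0.5],
    [[0,0,0.275],0,0.5],
    [[0,0,0.35],0,0.5],
    [[0,0,0.35],0,0.5],
  ],
)

```text
t: 3.6
tcp_pos: [0.3865, 0.3205, 0.2042]
orientation: [0.001, 0.711, 0.703, 0.005]
ft_force: [1.3, -0.6, -3.0]
grip_width: 0.0644
gripper_force: 47.1
```

Converted, -165 mm / 400 = -0.4125, -130 mm / 400 = -0.325.

Request:
servo_tool(
  plan=[
    [[0.0375,-0.0625,0],0,0.5],
    [[0.0875,-0.15,0],0,0.5],
    [[0.1375,-0.2375,0],0,0.5],
    [[0.1875,-0.325,0],0,0.5],
    [[0.2375,-0.4125,0],0,0.5],
  ],
)

```text
t: 4.1
tcp_pos: [0.4792, 0.1521, 0.1985]
orientation: [-0.0, 0.711, 0.703, -0.001]
ft_force: [0.8, -0.2, -2.8]
grip_width: 0.0642
gripper_force: 47.0
```

Request:
servo_tool(
  plan=[
    [[0.05,-0.0875,0],0,0.5],
    [[0.1,-0.175,0],0,0.5],
    [[0.15,-0.2625,0],0,0.5],
    [[0.2,-0.35,0],0,0.5],
    [[0.25,-0.4375,0],0,0.5],
  ],
)

```text
t: 4.6
tcp_pos: [0.5791, -0.0228, 0.1982]
orientation: [-0.001, 0.711, 0.703, -0.001]
ft_force: [1.0, 1.0, -3.0]
grip_width: 0.064
gripper_force: 47.0
```

Converted, -112 mm / 400 = -0.28, -100 mm / 400 = -0.25, -2 degrees / 180 = -0.0111.

Request:
servo_tool(
  plan=[
    [[0.045,-0.0875,0],0,0.5],
    [[0.09,-0.175,0],0,0.5],
    [[0.13,-0.25,0],0,0.5],
    [[0.1525,-0.28,0],0,0.5],
    [[0.1525,-0.28,0],-0.0111,0.5],
  ],
)

```text
t: 5.1
tcp_pos: [0.6407, -0.135, 0.1981]
orientation: [-0.0, 0.724, 0.69, -0.0]
ft_force: [0.7, -0.2, -2.8]
grip_width: 0.0641
gripper_force: 47.0
```

Converted, -107 mm / 400 = -0.2675, -75 mm / 400 = -0.1875.

Request:
servo_tool(
  plan=[
    [[0.005,0.005,-0.0875],0,0.5],
    [[0.005,0.005,-0.1875],0,0.5],
    [[0.005,0.005,-0.2675],0,0.5],
    [[0.005,0.005,-0.2675],0,0.5],
    [[0.005,0.005,-0.2675],0,0.5],
  ],
)

```text
t: 5.6
tcp_pos: [0.6418, -0.1306, 0.0919]
orientation: [-0.001, 0.723, 0.691, -0.001]
ft_force: [0.6, -0.5, -2.4]
grip_width: 0.0645
gripper_force: 47.0
```

```bash
python3 - <<'E'
from seg import *
s=manip.state();print(s['tcp_pos'],s['grip_width'])
p=manip.camera('top');q=manip.camera('side')
im=np.hstack([cv2.resize(p['frame'][160:270,340:430],(368,450),interpolation=4),cv2.resize(q['frame'][170:270,270:366],(432,450),interpolation=4)])
cv2.imwrite('pics/j2.png',im[...,::-1])
# predicted ring of the recess rim in both
E
```

```text
[ 0.64178351 -0.1306328   0.09192093] 0.06447778144012946
```

View pics/j2.png

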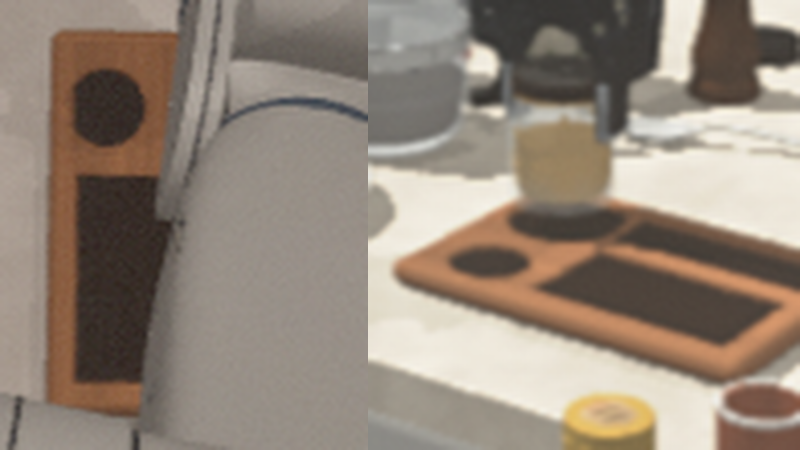

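Side view: jar bottom centre near (313.3,217), recess centre near (314.4,219.8). I'll check this against the projection.

```bash
python3 - <<'E'
from seg import *
q=manip.camera('side')
for P in [(.6418,-.1306,.0315),(.6418,-.1306,.018),(.6429,-.1329,.018),(.646,-.051,.018),(.6528,-.1329,.018),(.6429,-.1229,.018)]: print(P,proj(q,P).round(2))
f=q['frame'].astype(int);m=f.max(2)<85
for b in blobs(m[200:260,270:366],40): print((b[0][:2]+[270,200]).tolist(),b[0][2:].tolist(),(b[1]+[270,200]).round(1))
E
```

```text
(0.6418, -0.1306, 0.0315) [[312.6  214.51]]
(0.6418, -0.1306, 0.018) [[312.58 218.82]]
(0.6429, -0.1329, 0.018) [[312.71 218.49]]
(0.646, -0.051, 0.018) [[295.45 227.72]]
(0.6528, -0.1329, 0.018) [[309.88 217.75]]
(0.6429, -0.1229, 0.018) [[310.79 219.6 ]]
[302, 217] [25, 6, 119] [314.3 219.4]
[327, 220] [39, 14, 173] [346.3 225.8]
[289, 226] [16, 5, 60] [296.6 227.9]
[310, 227] [49, 19, 416] [334.3 235.9]
```

Converted, -16 mm / 400 = -0.04, -14 mm / 400 = -0.035.

Request:
servo_tool(
  plan=[
    [[0,-0.0075,0],0,0.5],
    [[0,-0.0075,-0.0125],0,0.5],
    [[0,-0.0075,-0.025],0,0.5],
    [[0,-0.0075,-0.035],0,0.5],
    [[0,-0.0075,-0.04],0,0.5],
  ],
)

```text
t: 6.25
tcp_pos: [0.642, -0.1341, 0.0758]
orientation: [-0.0, 0.723, 0.69, -0.0]
ft_force: [-0.5, 0.6, -3.3]
grip_width: 0.0643
gripper_force: 47.0
```

Converted, -2 mm / 400 = -0.005.

Request:
servo_tool(
  plan=[
    [[0,0,-0.005],0,0.5],
    [[0,0,-0.005],0,0.5],
    [[0,0,-0.005],0,0.5],
    [[0,0,-0.005],0,0.5],
    [[0,0,-0.005],0,0.5],
  ],
)

```text
t: 6.75
tcp_pos: [0.6424, -0.1342, 0.0746]
orientation: [0.0, 0.723, 0.691, 0.0]
ft_force: [0.3, -0.4, -2.7]
grip_width: 0.0644
gripper_force: 47.0
```

Converted, -1 mm / 400 = -0.0025.

Request:
servo_tool(
  plan=[
    [[0,0,-0.0025],0,0.3],
    [[0,0,-0.0025],0,0],
    [[0,0,-0.0025],0,-1],
    [[0,0,-0.0025],0,-1],
    [[0,0,-0.0025],0,-1],
  ],
)

```text
t: 7.25
tcp_pos: [0.6426, -0.1343, 0.0737]
orientation: [0.0, 0.723, 0.691, 0.0]
ft_force: [-0.0, 0.0, 0.4]
grip_width: 0.0851
gripper_force: 0.0
```

Converted, 120 mm / 400 = 0.3, 90 mm / 400 = 0.225.

Request:
servo_tool(
  plan=[
    [[0,0,0.05],0,-1],
    [[0,0,0.125],0,-1],
    [[0,0,0.225],0,-1],
    [[0,0,0.3],0,-1],
    [[0,0,0.3],0,-1],
  ],
)

```text
t: 7.75
tcp_pos: [0.6453, -0.1348, 0.1988]
orientation: [0.004, 0.723, 0.691, 0.002]
ft_force: [-0.0, -0.2, 0.1]
grip_width: 0.0855
gripper_force: 0.0
```

```bash
python3 - <<'E'
from seg import *
q=manip.camera('side')
cv2.imwrite('pics/j3.png',cv2.resize(q['frame'][150:270,270:400],(650,600),interpolation=4)[...,::-1])
E
```

```text
(no output)
```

View pics/j3.png

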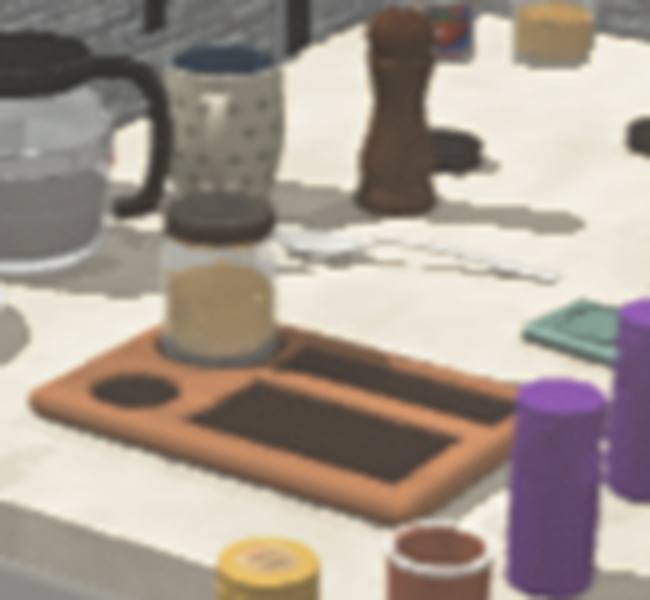

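Jar sits down in its recess, at (220,280) in this crop and upright. Shaker next.

Request:
servo_tool(
  plan=[
    [[-0.05,0.07,0],0,-1],
    [[-0.12,0.165,0],0,-1],
    [[-0.19,0.26,0],0,-1],
    [[-0.26,0.355,0],0,-1],
    [[-0.33,0.45,0],0,-1],
  ],
)

```text
t: 8.3
tcp_pos: [0.5082, 0.0469, 0.1922]
orientation: [-0.001, 0.724, 0.69, -0.001]
ft_force: [0.7, 0.4, -0.2]
grip_width: 0.0855
gripper_force: 0.0
```

Converted, 163 mm / 400 = 0.4075, 142 mm / 400 = 0.355.

Request:
servo_tool(
  plan=[
    [[-0.07,0.095,0],0,-1],
    [[-0.14,0.19,0],0,-1],
    [[-0.21,0.285,0],0,-1],
    [[-0.26,0.355,0],0,-1],
    [[-0.295,0.4075,0],0,-1],
  ],
)

```text
t: 8.8
tcp_pos: [0.39, 0.2098, 0.1925]
orientation: [-0.0, 0.723, 0.691, -0.001]
ft_force: [0.3, -0.9, -0.4]
grip_width: 0.086
gripper_force: 0.0
```

Down to z 0.065 (−128), then close.

Converted, -128 mm / 400 = -0.32, -100 mm / 400 = -0.25.

Request:
servo_tool(
  plan=[
    [[0.0075,-0.0025,-0.075],0,-0.6],
    [[0.0075,-0.0025,-0.1625],0,-0.6],
    [[0.0075,-0.0025,-0.25],0,-0.6],
    [[0.0075,-0.0025,-0.32],0,-0.6],
    [[0.0075,-0.0025,-0.32],0,-0.6],
  ],
)

```text
t: 9.3
tcp_pos: [0.3923, 0.2063, 0.062]
orientation: [-0.001, 0.723, 0.691, -0.004]
ft_force: [-1.2, -1.7, -0.5]
grip_width: 0.0683
gripper_force: 0.0
```

Request:
servo_tool(
  plan=[
    [[0,0,0],0,0],
    [[0,0,0],0,0.7],
    [[0,0,0],0,0.7],
    [[0,0,0],0,0.7],
    [[0,0,0],0,0.7],
  ],
  squeeze=30,
)

```text
t: 9.8
tcp_pos: [0.3958, 0.208, 0.0664]
orientation: [0.0, 0.723, 0.69, 0.001]
ft_force: [0.4, 0.4, -1.3]
grip_width: 0.0431
gripper_force: 29.5
```

Converted, 130 mm / 400 = 0.325, 125 mm / 400 = 0.3125.

Request:
servo_tool(
  plan=[
    [[0,0,0.0625],0,0.7],
    [[0,0,0.15],0,0.7],
    [[0,0,0.2375],0,0.7],
    [[0,0,0.3125],0,0.7],
    [[0,0,0.325],0,0.7],
  ],
)

```text
t: 10.3
tcp_pos: [0.3972, 0.2087, 0.1991]
orientation: [0.001, 0.723, 0.691, 0.003]
ft_force: [0.7, -0.2, -1.2]
grip_width: 0.0432
gripper_force: 30.0
```

Converted, -127 mm / 400 = -0.3175, 123 mm / 400 = 0.3075.

Request:
servo_tool(
  plan=[
    [[0.0375,-0.0375,0],0,0.7],
    [[0.105,-0.1075,0],0,0.7],
    [[0.1725,-0.1775,0],0,0.7],
    [[0.24,-0.2475,0],0,0.7],
    [[0.3075,-0.3175,0],0,0.7],
  ],
)

```text
t: 10.8
tcp_pos: [0.5187, 0.0795, 0.1947]
orientation: [-0.0, 0.723, 0.691, -0.0]
ft_force: [0.4, 0.6, -0.7]
grip_width: 0.0432
gripper_force: 30.0
```

Request:
servo_tool(
  plan=[
    [[0.0675,-0.07,0],0,0.7],
    [[0.135,-0.14,0],0,0.7],
    [[0.2025,-0.21,0],0,0.7],
    [[0.27,-0.28,0],0,0.7],
    [[0.315,-0.33,0],0,0.7],
  ],
)

```text
t: 11.3
tcp_pos: [0.6454, -0.0531, 0.1943]
orientation: [-0.0, 0.724, 0.69, -0.0]
ft_force: [0.1, 0.2, -1.5]
grip_width: 0.0431
gripper_force: 30.0
```

Converted, -103 mm / 400 = -0.2575, -92 mm / 400 = -0.23.

Request:
servo_tool(
  plan=[
    [[0,0.0025,-0.075],0,0.7],
    [[0,0.0025,-0.1625],0,0.7],
    [[0,0.0025,-0.23],0,0.7],
    [[0,0.0025,-0.2575],0,0.7],
    [[0,0.0025,-0.2575],0,0.7],
  ],
)

```text
t: 11.8
tcp_pos: [0.6428, -0.05, 0.0902]
orientation: [-0.002, 0.723, 0.691, -0.001]
ft_force: [0.1, 0.7, -0.8]
grip_width: 0.0431
gripper_force: 30.0
```

```bash
python3 - <<'E'
from seg import *
s=manip.state();print(s['tcp_pos'],s['grip_width'])
q=manip.camera('side');x,y,z=s['tcp_pos']
print(proj(q,[(x,y,z-.0643),(x,y,.018),(.646,-.051,.018)]).round(2))
cv2.imwrite('pics/s1.png',cv2.resize(q['frame'][170:250,260:360],(750,600),interpolation=4)[...,::-1])
E
```

```text
[ 0.64275807 -0.04997442  0.09020014] 0.04307118517539756
[[296.16 225.5 ]
 [296.19 228.11]
 [295.45 227.72]]
```

View pics/s1.png

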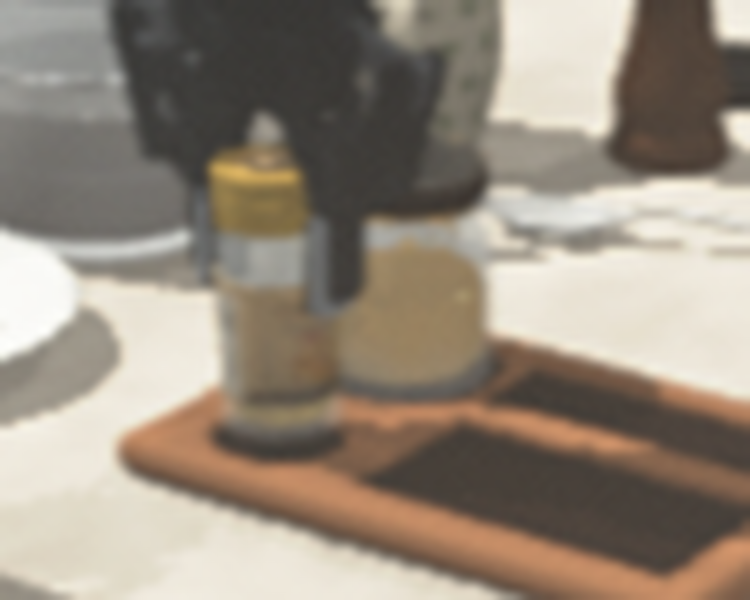

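The shaker's foot (280,425) is over the middle of its recess (278,440). Lowering it.

Request:
servo_tool(
  plan=[
    [[0,0,-0.01],0,0.7],
    [[0,0,-0.02],0,0.7],
    [[0,0,-0.0275],0,0.7],
    [[0,0,-0.03],0,0.7],
    [[0,0,-0.03],0,0.7],
  ],
)

```text
t: 12.35
tcp_pos: [0.6446, -0.0502, 0.0809]
orientation: [0.0, 0.723, 0.691, 0.0]
ft_force: [-0.1, 0.4, -0.8]
grip_width: 0.0433
gripper_force: 30.1
```

Request:
servo_tool(
  plan=[
    [[0,0,-0.0025],0,0.7],
    [[0,0,-0.005],0,0.7],
    [[0,0,-0.005],0,0.7],
    [[0,0,-0.005],0,0.7],
    [[0,0,-0.005],0,0.7],
  ],
)

```text
t: 12.85
tcp_pos: [0.6454, -0.0505, 0.0799]
orientation: [0.001, 0.723, 0.69, 0.001]
ft_force: [-0.7, -0.9, 6.7]
grip_width: 0.0431
gripper_force: 28.7
```

Request:
servo_tool(
  plan=[
    [[0,0,0],0,0.4],
    [[0,0,0],0,0],
    [[0,0,0],0,-1],
    [[0,0,0],0,-1],
    [[0,0,0],0,-1],
  ],
)

```text
t: 13.35
tcp_pos: [0.6442, -0.0501, 0.0784]
orientation: [-0.0, 0.723, 0.691, -0.0]
ft_force: [0.4, 1.1, -0.1]
grip_width: 0.0837
gripper_force: 0.0
```

Converted, 120 mm / 400 = 0.3, 90 mm / 400 = 0.225.

Request:
servo_tool(
  plan=[
    [[0,0,0.05],0,-1],
    [[0,0,0.125],0,-1],
    [[0,0,0.225],0,-1],
    [[0,0,0.3],0,-1],
    [[0,0,0.3],0,-1],
  ],
)

```text
t: 13.85
tcp_pos: [0.6471, -0.0504, 0.2034]
orientation: [0.003, 0.723, 0.691, 0.003]
ft_force: [1.2, 0.8, 1.0]
grip_width: 0.0851
gripper_force: 0.0
```

Converted, -135 mm / 400 = -0.3375, -110 mm / 400 = -0.275, -40 degrees / 180 = -0.2222.

Request:
servo_tool(
  plan=[
    [[-0.025,-0.0375,0],-0.0444,-1],
    [[-0.0875,-0.1125,0],-0.0889,-1],
    [[-0.15,-0.1875,0],-0.1333,-1],
    [[-0.2125,-0.2625,0],-0.1778,-1],
    [[-0.275,-0.3375,-0.025],-0.2222,-1],
  ],
)

```text
t: 14.35
tcp_pos: [0.5337, -0.1861, 0.1886]
orientation: [0.0, 0.917, 0.399, 0.0]
ft_force: [0.3, -0.3, 0.3]
grip_width: 0.0854
gripper_force: 0.0
```

Converted, -105 mm / 400 = -0.2625, -90 mm / 400 = -0.225, -40 degrees / 180 = -0.2222.

Request:
servo_tool(
  plan=[
    [[-0.0625,-0.075,-0.025],-0.0444,-1],
    [[-0.125,-0.15,-0.0625],-0.0889,-1],
    [[-0.175,-0.225,-0.1],-0.1333,-1],
    [[-0.2075,-0.2625,-0.15],-0.1778,-1],
    [[-0.2075,-0.2625,-0.175],-0.2222,-1],
  ],
)

```text
t: 14.85
tcp_pos: [0.4485, -0.2912, 0.1163]
orientation: [-0.001, 0.998, 0.06, -0.001]
ft_force: [0.2, 0.0, -0.4]
grip_width: 0.0854
gripper_force: 0.0
```

```bash
python3 - <<'E'
from seg import *
s=manip.state();print(s['tcp_pos'],s['orientation'])
q=manip.camera('side')
for z in (.065,.07,.075,.08): print(z,((proj(q,(.6428-.027,-.05,z))[0]-[260,170])*7.5).round(1))
p=manip.camera('top');board(p)
f=p['frame'].astype(int);R,G,B=f[...,0],f[...,1],f[...,2]
m=(R-B>50)&(R>120);b=pick(m,(367,183),10,10);print('shaker cap',b[1],atz(p,b[1],.114)) if b else None
E
```

```text
[ 0.44853662 -0.29119028  0.11633821] [-9.63792327e-04  9.98218170e-01  5.96436919e-02 -1.47855907e-03]
0.065 [331.  333.6]
0.07 [331.  320.7]
0.075 [330.9 307.8]
0.08 [330.9 294.8]
sauc [359, 202, 27, 51, 1331] [371.8  227.26] [ 0.5342 -0.065 ]
no groove
shk [358, 187, 17, 9, 61] [366.41 192.3 ] [ 0.6285 -0.0523]
no jar
board [ 0.5623 -0.0982] yaw -1.47 res [[-0.0091, -0.0012], [0.0091, 0.0012]] scale 0.8379720101241243
sauc [ 0.5251 -0.0662]
groove [ 0.5232 -0.1412]
shk [ 0.6376 -0.0511]
jar [ 0.6355 -0.1331]
cup@saucer [ 0.5491 -0.0668]
```

Converted, -86 mm / 400 = -0.215, -80 mm / 400 = -0.2, -14.5 degrees / 180 = -0.0806.

Request:
servo_tool(
  plan=[
    [[0.005,0.0025,0],-0.0444,-0.85],
    [[0.005,0.0025,-0.05],-0.0806,-0.85],
    [[0.005,0.0025,-0.125],-0.0806,-0.85],
    [[0.005,0.0025,-0.2],-0.0806,-0.85],
    [[0.005,0.0025,-0.215],-0.0806,-0.85],
  ],
)

```text
t: 15.45
tcp_pos: [0.4522, -0.2876, 0.0302]
orientation: [-0.001, 0.998, -0.06, -0.002]
ft_force: [0.6, 0.8, 0.2]
grip_width: 0.0792
gripper_force: 0.0
```

Converted, -6 mm / 400 = -0.015, -4 mm / 400 = -0.01.

Request:
servo_tool(
  plan=[
    [[0,0,0],0,-0.85],
    [[0,0,-0.005],0,-0.85],
    [[0,0,-0.01],0,-0.85],
    [[0,0,-0.015],0,-0.85],
    [[0,0,-0.015],0,-0.85],
  ],
)

```text
t: 15.95
tcp_pos: [0.4536, -0.2893, 0.0271]
orientation: [0.0, 0.998, -0.062, 0.0]
ft_force: [0.0, 0.7, 0.6]
grip_width: 0.0789
gripper_force: 0.0
```

```bash
python3 - <<'E'
from seg import *
s=manip.state();print(s['tcp_pos'],s['orientation'],s['ft_force'])
q=manip.camera('side')
cv2.imwrite('pics/sa1.png',cv2.resize(q['frame'][170:240,350:450],(800,560),interpolation=4)[...,::-1])
E
```

```text
[ 0.45361614 -0.28932914  0.02705923] [ 2.04659790e-04  9.98055578e-01 -6.23288637e-02  3.66574236e-04] [0.02289919 0.69344022 0.56320553]
```

View pics/sa1.png

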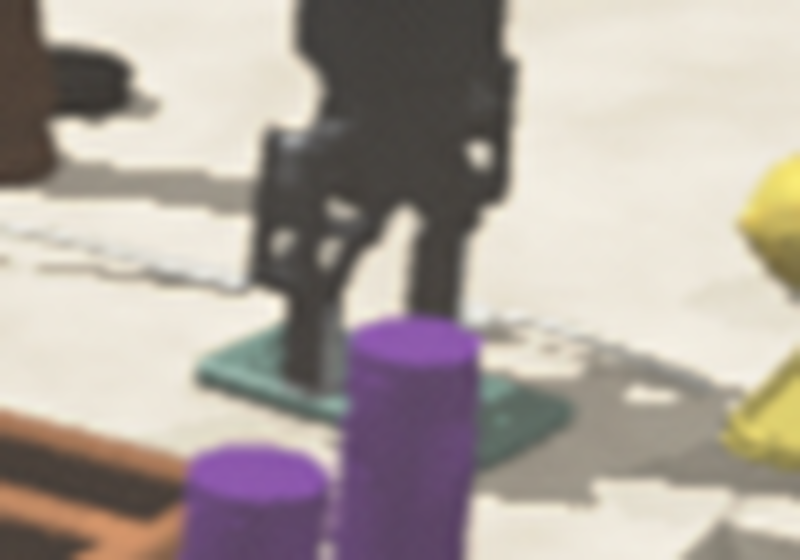

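```bash
python3 - <<'E'
from seg import *
q=manip.camera('side')
for r in (.040,.047,.054):
  for z in (.005,.010,.015): print(r,z,((proj(q,(.4536+.124*r,-.2893+.992*r,z))[0]-[350,170])*8).round(1))
for P in [(.5174,-.266,.012),(.393,-.25,.012),(.5079,-.3314,.012)]: print(P,((proj(q,P)[0]-[350,170])*8).round(1))
E
```

```text
0.04 0.005 [302.2 427.9]
0.04 0.01 [303.1 415.3]
0.04 0.015 [304.1 402.6]
0.047 0.005 [291.6 433.7]
0.047 0.01 [292.6 421. ]
0.047 0.015 [293.5 408.3]
0.054 0.005 [281.  439.5]
0.054 0.01 [281.9 426.8]
0.054 0.015 [282.9 414. ]
(0.5174, -0.266, 0.012) [179.1 361.2]
(0.393, -0.25, 0.012) [472.5 450.6]
(0.5079, -0.3314, 0.012) [279.5 312.7]
```

Converted, -10 mm / 400 = -0.025, -9 mm / 400 = -0.0225.

Request:
servo_tool(
  plan=[
    [[-0.005,-0.0025,-0.0075],0,-0.85],
    [[-0.005,-0.0025,-0.015],0,-0.85],
    [[-0.005,-0.0025,-0.0225],0,-0.85],
    [[-0.005,-0.0025,-0.025],0,-0.85],
    [[-0.005,-0.0025,-0.025],0,-0.85],
  ],
)

```text
t: 16.55
tcp_pos: [0.4512, -0.2901, 0.0163]
orientation: [-0.0, 0.998, -0.062, -0.0]
ft_force: [0.1, 0.2, 0.4]
grip_width: 0.0788
gripper_force: 0.0
```

Request:
servo_tool(
  plan=[
    [[0,0,0],0,-0.6],
    [[0,0,0],0,-0.3],
    [[0,0,0],0,0],
    [[0,0,0],0,0],
    [[0,0,0],0,0],
  ],
  squeeze=50,
)

```text
t: 17.05
tcp_pos: [0.4516, -0.2904, 0.0171]
orientation: [0.0, 0.998, -0.063, 0.0]
ft_force: [-1.0, 0.2, 5.2]
grip_width: 0.0644
gripper_force: 54.9
```

Converted, 100 mm / 400 = 0.25, 70 mm / 400 = 0.175.

Request:
servo_tool(
  plan=[
    [[0,0,0.0375],0,0],
    [[0,0,0.1],0,0],
    [[0,0,0.175],0,0],
    [[0,0,0.25],0,0],
    [[0,0,0.25],0,0],
  ],
)

```text
t: 17.55
tcp_pos: [0.4535, -0.2915, 0.1209]
orientation: [0.002, 0.998, -0.062, 0.003]
ft_force: [0.3, 0.1, -2.5]
grip_width: 0.0648
gripper_force: 57.2
```

Converted, 170 mm / 400 = 0.425, 135 mm / 400 = 0.3375, 5.6 degrees / 180 = 0.0311.

Request:
servo_tool(
  plan=[
    [[0.03,0.075,0],0.0111,0],
    [[0.06,0.1625,0],0.0222,0],
    [[0.09,0.25,0],0.0311,0],
    [[0.1225,0.3375,0],0.0311,0],
    [[0.155,0.425,0],0.0311,0],
  ],
)

```text
t: 18.05
tcp_pos: [0.513, -0.1186, 0.1162]
orientation: [-0.0, 1.0, -0.014, -0.001]
ft_force: [0.9, -0.2, -1.6]
grip_width: 0.0646
gripper_force: 57.2
```

Converted, -60 mm / 400 = -0.15, 55 mm / 400 = 0.1375.

Request:
servo_tool(
  plan=[
    [[0.025,0.07,0],0,0],
    [[0.05,0.1375,0],0,0],
    [[0.05,0.1375,-0.075],0,0],
    [[0.05,0.1375,-0.15],0,0],
    [[0.05,0.1375,-0.15],0,0],
  ],
)

```text
t: 18.55
tcp_pos: [0.5301, -0.0643, 0.0532]
orientation: [-0.001, 1.0, -0.013, -0.004]
ft_force: [-1.5, 0.4, -2.5]
grip_width: 0.0641
gripper_force: 57.1
```

```bash
python3 - <<'E'
from seg import *
s=manip.state();print(s['tcp_pos'],s['orientation'],s['ft_force'])
p=manip.camera('top');q=manip.camera('side')
im=np.hstack([cv2.resize(p['frame'][165:275,340:430],(368,450),interpolation=4),cv2.resize(q['frame'][170:265,280:370],(426,450),interpolation=4)])
cv2.imwrite('pics/sa2.png',im[...,::-1])
E
```

```text
[ 0.53013337 -0.06426417  0.05318678] [-5.07555184e-04  9.99905594e-01 -1.31787626e-02 -3.85563393e-03] [-1.49755195  0.3756718  -2.45973116]
```

View pics/sa2.png

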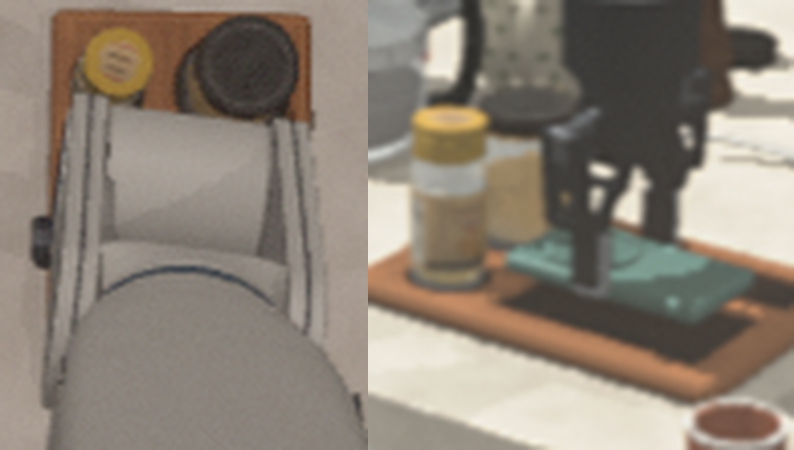

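Saucer hangs level over its recess, centred lengthwise to within the side picture's accuracy. The fingertips sit just above its underside. Lowering it.

Converted, -17 mm / 400 = -0.0425, -12 mm / 400 = -0.03.

Request:
servo_tool(
  plan=[
    [[0,-0.0025,0],0,0],
    [[0.0025,-0.0025,-0.015],0,0],
    [[0.0025,-0.0025,-0.03],0,0],
    [[0.0025,-0.0025,-0.0425],0,0],
    [[0.0025,-0.0025,-0.0425],0,0],
  ],
)

```text
t: 19.15
tcp_pos: [0.5339, -0.0662, 0.039]
orientation: [-0.0, 1.0, -0.014, -0.001]
ft_force: [-0.6, -0.6, -3.0]
grip_width: 0.0645
gripper_force: 57.2
```

Converted, -6 mm / 400 = -0.015, -5 mm / 400 = -0.0125.

Request:
servo_tool(
  plan=[
    [[0,0,-0.005],0,0],
    [[0,0,-0.01],0,0],
    [[0,0,-0.0125],0,0],
    [[0,0,-0.015],0,0],
    [[0,0,-0.015],0,0],
  ],
)

```text
t: 19.65
tcp_pos: [0.5343, -0.0661, 0.0335]
orientation: [-0.0, 1.0, -0.014, -0.0]
ft_force: [0.1, 0.4, -2.0]
grip_width: 0.0644
gripper_force: 57.2
```

Converted, -2 mm / 400 = -0.005, -1 mm / 400 = -0.0025.

Request:
servo_tool(
  plan=[
    [[0,0,-0.0025],0,0],
    [[0,0,-0.005],0,0],
    [[0,0,-0.005],0,0],
    [[0,0,-0.005],0,0],
    [[0,0,-0.005],0,0],
  ],
)

```text
t: 20.15
tcp_pos: [0.5344, -0.0662, 0.0316]
orientation: [0.0, 1.0, -0.014, 0.0]
ft_force: [0.0, -0.2, -2.0]
grip_width: 0.0641
gripper_force: 57.2
```

Converted, -1.5 mm / 400 = -0.0038, -1 mm / 400 = -0.0025.

Request:
servo_tool(
  plan=[
    [[0,0,-0.0025],0,0],
    [[0,0,-0.0038],0,0],
    [[0,0,-0.0038],0,0],
    [[0,0,-0.0038],0,0],
    [[0,0,-0.0038],0,0],
  ],
)

```text
t: 20.65
tcp_pos: [0.5345, -0.0662, 0.0311]
orientation: [0.0, 1.0, -0.014, 0.0]
ft_force: [-3.5, 0.2, 9.6]
grip_width: 0.0642
gripper_force: 58.8
```

Request:
servo_tool(
  plan=[
    [[0,0,0],0,-0.6],
    [[0,0,0],0,-0.8],
    [[0,0,0],0,-1],
    [[0,0,0],0,-1],
    [[0,0,0],0,-1],
  ],
)

```text
t: 21.15
tcp_pos: [0.5344, -0.0662, 0.03]
orientation: [-0.0, 1.0, -0.014, -0.0]
ft_force: [0.1, 0.4, -0.5]
grip_width: 0.0856
gripper_force: 0.0
```

Converted, 110 mm / 400 = 0.275, 90 mm / 400 = 0.225.

Request:
servo_tool(
  plan=[
    [[0,0,0.05],0,-1],
    [[0,0,0.125],0,-1],
    [[0,0,0.225],0,-1],
    [[0,0,0.275],0,-1],
    [[0,0,0.275],0,-1],
  ],
)

```text
t: 21.65
tcp_pos: [0.5364, -0.0664, 0.1431]
orientation: [0.0, 1.0, -0.014, 0.003]
ft_force: [0.2, -0.7, 0.6]
grip_width: 0.0855
gripper_force: 0.0
```

Converted, -181 mm / 400 = -0.4525, -143 mm / 400 = -0.3575, -2 degrees / 180 = -0.0111.

Request:
servo_tool(
  plan=[
    [[-0.025,-0.07,0],-0.0056,-0.2],
    [[-0.0625,-0.165,0],-0.0111,-0.2],
    [[-0.0975,-0.2625,0],-0.0111,-0.2],
    [[-0.1325,-0.3575,0],-0.0111,-0.2],
    [[-0.1675,-0.4525,0],-0.0111,-0.2],
  ],
)

```text
t: 22.15
tcp_pos: [0.4661, -0.2482, 0.1389]
orientation: [-0.0, 1.0, -0.031, -0.001]
ft_force: [0.5, -0.5, -0.1]
grip_width: 0.051
gripper_force: 0.0
```

Request:
servo_tool(
  plan=[
    [[-0.035,-0.095,-0.025],0,-0.2],
    [[-0.07,-0.19,-0.0625],0,-0.2],
    [[-0.105,-0.285,-0.1],0,-0.2],
    [[-0.1225,-0.33,-0.15],0,-0.2],
    [[-0.1225,-0.33,-0.1875],0,-0.2],
  ],
)

```text
t: 22.65
tcp_pos: [0.4168, -0.3809, 0.0629]
orientation: [-0.0, 0.999, -0.033, -0.0]
ft_force: [-0.3, 0.5, -0.4]
grip_width: 0.0516
gripper_force: 0.0
```

```bash
python3 - <<'E'
from seg import *
s=manip.state();print(s['tcp_pos'],s['orientation'],s['grip_width'])
p=manip.camera('top'); q=manip.camera('side');board(p)
f=p['frame'].astype(int)
b=pick(f[...,1]-f[...,0]>15,(372,229),15)
if b: c,sz,a,pts=axis(p,b,.026); print('saucer',c.round(4),sz.round(4),a)
im=np.hstack([cv2.resize(p['frame'][165:310,340:510],(464,396),interpolation=4),cv2.resize(q['frame'][185:245,390:440],(330,396),interpolation=4)])
cv2.imwrite('pics/sp1.png',im[...,::-1])
E
```

```text
[ 0.41680398 -0.38092841  0.06293878] [-3.10978373e-04  9.99463857e-01 -3.27363000e-02 -4.87024830e-04] 0.05160021733873799
sauc [358, 203, 28, 51, 443] [372.15 222.03] [ 0.5482 -0.0662]
no groove
shk [358, 187, 17, 9, 61] [366.21 192.28] [ 0.6285 -0.0518]
no jar
board [ 0.5711 -0.0993] yaw 1.03 res [[-0.0157, -0.0028], [0.0157, 0.0028]] scale 0.7190604694261544
sauc [ 0.5325 -0.069 ]
groove [ 0.5339 -0.144 ]
shk [ 0.6442 -0.049 ]
jar [ 0.6457 -0.131 ]
cup@saucer [ 0.5565 -0.0686]
saucer [ 0.5339 -0.0646] [0.0582 0.122 ] 89.01749420166016
```

View pics/sp1.png

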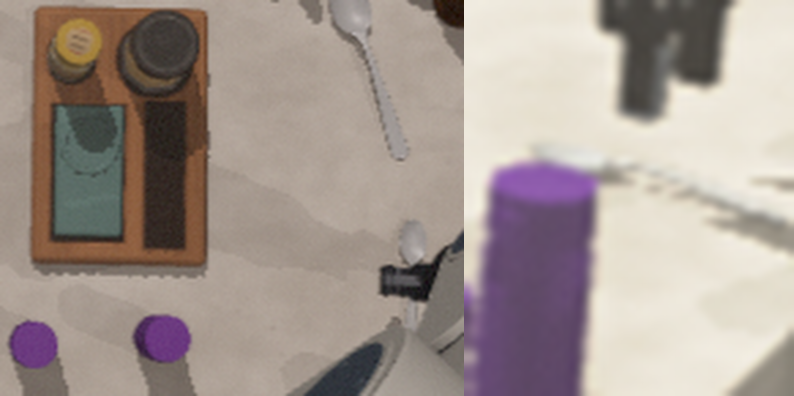

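The saucer is seated (88,170 in the crop) and the open jaws stand over the spoon's middle, the bowl showing at (413,235). I'll descend and grip.

Converted, -41 mm / 400 = -0.1025, -35 mm / 400 = -0.0875, -1 degrees / 180 = -0.0056.

Request:
servo_tool(
  plan=[
    [[0.005,0.005,-0.03],-0.0056,-0.2],
    [[0.005,0.005,-0.0625],-0.0056,-0.2],
    [[0.005,0.005,-0.0875],-0.0056,-0.2],
    [[0.005,0.005,-0.1025],-0.0056,-0.2],
    [[0.005,0.005,-0.1025],-0.0056,-0.2],
  ],
)

```text
t: 23.25
tcp_pos: [0.4202, -0.3765, 0.0232]
orientation: [-0.001, 0.999, -0.039, -0.001]
ft_force: [-0.7, 1.4, -0.2]
grip_width: 0.0515
gripper_force: 0.0
```

Request:
servo_tool(
  plan=[
    [[0,0,0],0,0.1],
    [[0,0,0],0,0.3],
    [[0,0,0],0,0.8],
    [[0,0,0],0,0.8],
    [[0,0,0],0,0.8],
  ],
  squeeze=25,
)

```text
t: 23.75
tcp_pos: [0.4212, -0.378, 0.0282]
orientation: [0.001, 0.999, -0.04, 0.001]
ft_force: [-7.3, 7.5, 40.0]
grip_width: 0.0087
gripper_force: 22.1
```

Converted, 15 mm / 400 = 0.0375, 10 mm / 400 = 0.025.

Request:
servo_tool(
  plan=[
    [[0,0,0.0075],0,0.8],
    [[0,0,0.015],0,0.8],
    [[0,0,0.025],0,0.8],
    [[0,0,0.0375],0,0.8],
    [[0,0,0.0375],0,0.8],
  ],
)

```text
t: 24.25
tcp_pos: [0.4206, -0.3774, 0.0395]
orientation: [0.0, 0.999, -0.04, 0.0]
ft_force: [0.1, -0.1, 0.1]
grip_width: 0.0087
gripper_force: 0.0
```

```bash
python3 - <<'E'
from seg import *
s=manip.state();print(s['tcp_pos'],s['ft_force'],s['grip_width'],s['gripper_force'])
p=manip.camera('top'); q=manip.camera('side')
im=np.hstack([cv2.resize(p['frame'][235:310,465:515],(300,450),interpolation=4),cv2.resize(q['frame'][190:240,390:445],(495,450),interpolation=4)])
cv2.imwrite('pics/sp2.png',im[...,::-1])
E
```

```text
[ 0.4205987  -0.3774105   0.03954174] [ 0.147474   -0.12394373  0.12816798] 0.00867504520388493 0.0
```

View pics/sp2.png

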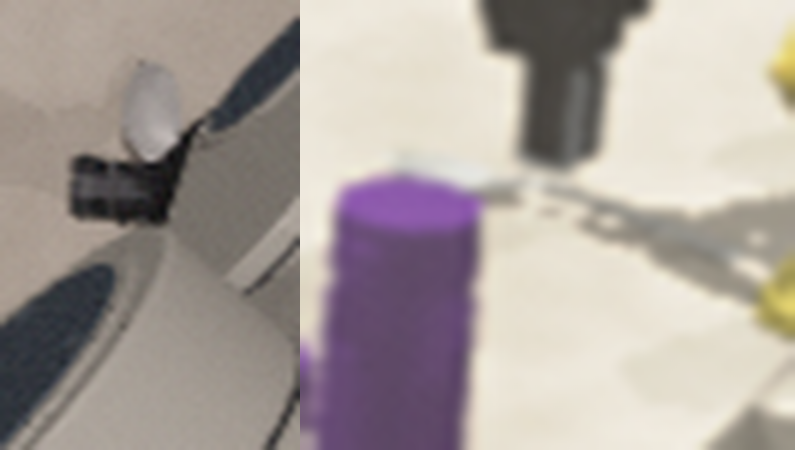

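The jaws closed empty: the tips rode up over the spoon, which is still lying at about the same spot (bowl at (490,253)). I'll try again 4 mm lower.

Converted, -21 mm / 400 = -0.0525, -16 mm / 400 = -0.04.

Request:
servo_tool(
  plan=[
    [[0,0,0],0,-0.2],
    [[-0.0025,0.0025,0],0,-0.2],
    [[-0.0025,0.0025,-0.02],0,-0.2],
    [[-0.0025,0.0025,-0.04],0,-0.2],
    [[-0.0025,0.0025,-0.0525],0,-0.2],
  ],
  squeeze=20,
)

```text
t: 24.85
tcp_pos: [0.419, -0.3758, 0.0169]
orientation: [-0.0, 0.999, -0.04, -0.0]
ft_force: [0.4, 0.3, -0.1]
grip_width: 0.0511
gripper_force: 0.0
```

Request:
servo_tool(
  plan=[
    [[0,0,0],0,-0.2],
    [[0,0,0],0,0],
    [[0,0,0],0,0.2],
    [[0,0,0],0,0.3],
    [[0,0,0],0,0.3],
  ],
)

```text
t: 25.35
tcp_pos: [0.4197, -0.3764, 0.0186]
orientation: [0.0, 0.999, -0.04, 0.0]
ft_force: [-0.6, -0.3, 4.8]
grip_width: 0.0298
gripper_force: 2.1
```

Request:
servo_tool(
  plan=[
    [[0,0,0.0013],0,0.4],
    [[0,0,0.0025],0,0.5],
    [[0,0,0.0025],0,0.6],
    [[0,0,0.0025],0,0.6],
    [[0,0,0.0025],0,0.6],
  ],
)

```text
t: 25.85
tcp_pos: [0.4194, -0.3762, 0.0192]
orientation: [0.0, 0.999, -0.04, 0.0]
ft_force: [-0.8, 0.7, 4.3]
grip_width: 0.0206
gripper_force: 21.3
```

Converted, 80 mm / 400 = 0.2, 55 mm / 400 = 0.1375.

Request:
servo_tool(
  plan=[
    [[0,0,0.025],0,0.6],
    [[0,0,0.075],0,0.6],
    [[0,0,0.1375],0,0.6],
    [[0,0,0.2],0,0.6],
    [[0,0,0.2],0,0.6],
  ],
)

```text
t: 26.35
tcp_pos: [0.4209, -0.3776, 0.1024]
orientation: [0.002, 0.999, -0.04, 0.002]
ft_force: [1.0, -1.0, 0.5]
grip_width: 0.0208
gripper_force: 19.4
```

Converted, 161 mm / 400 = 0.4025, 126 mm / 400 = 0.315, 2 degrees / 180 = 0.0111.

Request:
servo_tool(
  plan=[
    [[0.025,0.0525,0],0.0056,0.6],
    [[0.065,0.14,0],0.0111,0.6],
    [[0.1075,0.2275,0],0.0111,0.6],
    [[0.15,0.315,0],0.0111,0.6],
    [[0.19,0.4025,0],0.0111,0.6],
  ],
)

```text
t: 26.85
tcp_pos: [0.4955, -0.2137, 0.0986]
orientation: [-0.0, 1.0, -0.022, -0.0]
ft_force: [0.0, 0.5, -0.7]
grip_width: 0.0205
gripper_force: 19.5
```

Converted, 75 mm / 400 = 0.1875, 65 mm / 400 = 0.1625.

Request:
servo_tool(
  plan=[
    [[0.04,0.085,0],0,0.6],
    [[0.075,0.1625,0],0,0.6],
    [[0.0875,0.1875,-0.0375],0,0.6],
    [[0.0875,0.1875,-0.075],0,0.6],
    [[0.0875,0.1875,-0.0875],0,0.6],
  ],
)

```text
t: 27.35
tcp_pos: [0.5284, -0.1403, 0.0616]
orientation: [-0.0, 1.0, -0.022, -0.002]
ft_force: [-0.0, -0.4, -0.1]
grip_width: 0.0208
gripper_force: 19.5
```

```bash
python3 - <<'E'
from seg import *
s=manip.state();print(s['tcp_pos'],s['orientation'],s['grip_width'],s['gripper_force'])
p=manip.camera('top'); q=manip.camera('side')
im=np.hstack([cv2.resize(p['frame'][165:270,345:425],(343,450),interpolation=4),cv2.resize(q['frame'][170:255,290:375],(450,450),interpolation=4)])
cv2.imwrite('pics/sp3.png',im[...,::-1])
E
```

```text
[ 0.52844979 -0.14028775  0.06156252] [-4.08841856e-04  9.99751884e-01 -2.21792499e-02 -2.02117222e-03] 0.020775010049978823 19.461732451782154
```

View pics/sp3.png

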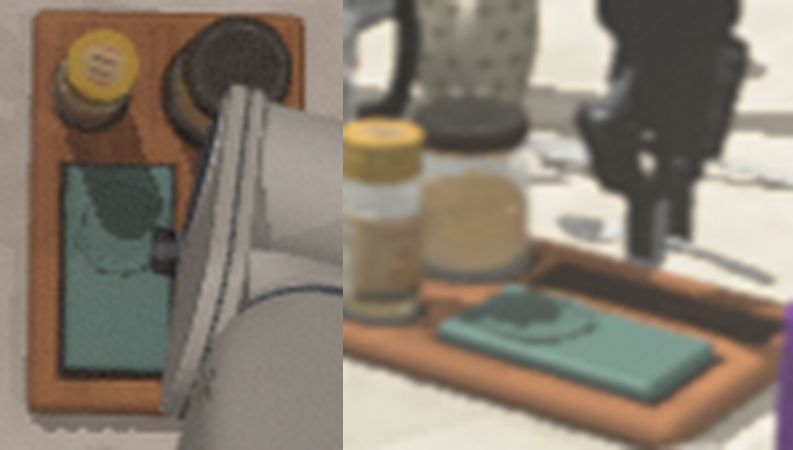

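Spoon hangs level; dropped straight down, its middle (666,252) lands at about (666,299), against the groove centre (664,303). Lowering it.

Converted, -24 mm / 400 = -0.06, -20 mm / 400 = -0.05.

Request:
servo_tool(
  plan=[
    [[0,0,-0.0175],0,0.6],
    [[0,0,-0.035],0,0.6],
    [[0,0,-0.05],0,0.6],
    [[0,0,-0.06],0,0.6],
    [[0,0,-0.06],0,0.6],
  ],
)

```text
t: 27.95
tcp_pos: [0.53, -0.1402, 0.0395]
orientation: [-0.0, 1.0, -0.022, -0.0]
ft_force: [-0.7, -0.2, -0.3]
grip_width: 0.0208
gripper_force: 19.5
```

Converted, -2 mm / 400 = -0.005, -1 mm / 400 = -0.0025.

Request:
servo_tool(
  plan=[
    [[0,0,-0.0025],0,0.6],
    [[0,0,-0.0025],0,0.6],
    [[0,0,-0.005],0,0.6],
    [[0,0,-0.005],0,0.6],
    [[0,0,-0.005],0,0.6],
  ],
)

```text
t: 28.45
tcp_pos: [0.5304, -0.1401, 0.0382]
orientation: [0.0, 1.0, -0.022, 0.0]
ft_force: [0.5, 1.1, -0.9]
grip_width: 0.0206
gripper_force: 19.5
```

Converted, -2 mm / 400 = -0.005, -1.5 mm / 400 = -0.0038.

Request:
servo_tool(
  plan=[
    [[0,0,-0.0013],0,0.6],
    [[0,0,-0.0025],0,0.6],
    [[0,0,-0.0038],0,0.6],
    [[0,0,-0.005],0,0.6],
    [[0,0,-0.005],0,0.6],
  ],
)

```text
t: 28.95
tcp_pos: [0.5303, -0.1401, 0.036]
orientation: [-0.0, 1.0, -0.022, -0.0]
ft_force: [-0.0, -0.2, -0.1]
grip_width: 0.0209
gripper_force: 19.5
```

Request:
servo_tool(
  plan=[
    [[0,0,0],0,0.45],
    [[0,0,0],0,0.35],
    [[0,0,0],0,0.2],
    [[0,0,0],0,0.2],
    [[0,0,0],0,0.2],
  ],
)

```text
t: 29.45
tcp_pos: [0.5306, -0.1402, 0.0362]
orientation: [0.0, 1.0, -0.022, 0.0]
ft_force: [0.5, -0.7, 2.5]
grip_width: 0.0341
gripper_force: 0.9
```

Request:
servo_tool(
  plan=[
    [[0,0,0.0375],0,0.2],
    [[0,0,0.1],0,0.2],
    [[0,0,0.1875],0,0.2],
    [[0,0,0.275],0,0.0],
    [[0,0,0.325],0,-0.5],
  ],
)

```text
t: 29.95
tcp_pos: [0.5313, -0.1404, 0.1697]
orientation: [0.0, 1.0, -0.022, 0.002]
ft_force: [0.2, -1.1, -0.5]
grip_width: 0.0561
gripper_force: 0.0
```

Converted, 146 mm / 400 = 0.365, 115 mm / 400 = 0.2875.

Request:
servo_tool(
  plan=[
    [[-0.0375,0.055,0],0,-0.6],
    [[-0.0875,0.1325,0],0,-0.6],
    [[-0.1375,0.21,0],0,-0.6],
    [[-0.19,0.2875,0],0,-0.6],
    [[-0.24,0.365,0],0,-0.6],
  ],
)

```text
t: 30.45
tcp_pos: [0.4333, 0.0068, 0.1669]
orientation: [-0.0, 1.0, -0.023, 0.0]
ft_force: [0.3, -0.1, 0.1]
grip_width: 0.0688
gripper_force: 0.0
```

Converted, 89 mm / 400 = 0.2225, -60 mm / 400 = -0.15.

Request:
servo_tool(
  plan=[
    [[-0.05,0.075,0],0,-0.6],
    [[-0.1,0.15,0],0,-0.6],
    [[-0.15,0.2225,0],0,-0.6],
    [[-0.15,0.2225,-0.05],0,-0.6],
    [[-0.15,0.2225,-0.075],0,-0.6],
  ],
)

```text
t: 30.95
tcp_pos: [0.3737, 0.0955, 0.1362]
orientation: [-0.0, 1.0, -0.021, 0.0]
ft_force: [0.8, 0.4, -0.0]
grip_width: 0.0682
gripper_force: 0.0
```

```bash
python3 - <<'E'
from seg import *
s=manip.state();print(s['tcp_pos'],s['orientation'],s['grip_width'])
p=manip.camera('top');f=p['frame'].astype(int);R,G,B=f[...,0],f[...,1],f[...,2]
b=pick(G-R>15,(372,229),15)
if b: c,sz,a,pts=axis(p,b,.026); print('saucer',c.round(4),sz.round(4),a)
sub=f[195:265,388:412]; m=np.zeros(R.shape,bool); m[200:262,390:411]=(f.max(2)>80)[200:262,390:411]&((R-B)[200:262,390:411]<25)
pts=np.argwhere(m)[:,::-1].astype(float)
if len(pts)>10:
    e=[atz(p,u,.018)[:2] for u in pts]; r=cv2.minAreaRect((np.array(e)*1e4).astype(np.float32));print('spoon',len(pts),np.array(r[0])/1e4,np.array(r[1])/1e4,r[2])
m=((R-B>50)&(R>150)&(G>110));b=pick(m,(367,180),12,10);print('cap',b[1],atz(p,b[1],.114)) if b else 0
m=(f.max(2)<110);b=pick(m,(398,182),14,10);print('lid',b[0],b[1],atz(p,b[1],.1)) if b else 0
for n in ['coffee_spoon','sugar_jar','shaker','cup']: print(n,[(round(d['conf'],2),np.round(d['position'],3).tolist()) for d in manip.spot_in(p,n)[:3]])
save(p,'c0')
E
```

```text
[0.37372698 0.09553496 0.13618461] [-6.58396012e-05  9.99775404e-01 -2.11916954e-02  2.19875932e-04] 0.06820945203246692
saucer [ 0.5332 -0.0649] [0.0619 0.1221] 87.43940734863281
spoon 269 [ 0.52850981 -0.13815282] [0.02394676 0.12807328] 88.7442398071289
cap [368.51098901 179.16483516] [ 0.64538935 -0.05119736  0.114     ]
coffee_spoon [(0.55, [0.557, -0.143, 0.017]), (0.32, [0.531, -0.063, 0.03])]
sugar_jar [(0.59, [0.636, -0.129, 0.094])]
shaker [(0.77, [0.634, -0.046, 0.112]), (0.69, [0.37, -0.126, 0.103]), (0.62, [0.37, -0.009, 0.099])]
cup []
```

Spoon, saucer and shaker all measure within 2 mm of their places. Now the cup.

Converted, -94 mm / 400 = -0.235, -80 mm / 400 = -0.2.

Request:
servo_tool(
  plan=[
    [[0.0025,-0.0025,-0.0625],0,-0.6],
    [[0.0025,-0.0025,-0.1375],0,-0.6],
    [[0.0025,-0.0025,-0.2],0,-0.6],
    [[0.0025,-0.0025,-0.235],0,-0.6],
    [[0.0025,-0.0025,-0.235],0,-0.6],
  ],
  squeeze=25,
)

```text
t: 31.7
tcp_pos: [0.375, 0.0932, 0.0411]
orientation: [0.0, 1.0, -0.023, -0.001]
ft_force: [-0.3, -0.3, 0.0]
grip_width: 0.0684
gripper_force: 0.0
```

Request:
servo_tool(
  plan=[
    [[0,0,0],0,-0.4],
    [[0,0,0],0,-0.1],
    [[0,0,0],0,0.3],
    [[0,0,0],0,0.3],
    [[0,0,0],0,0.3],
  ],
)

```text
t: 32.2
tcp_pos: [0.3762, 0.094, 0.0431]
orientation: [-0.0, 1.0, -0.022, 0.001]
ft_force: [-0.5, -1.1, 7.9]
grip_width: 0.0472
gripper_force: 25.3
```

Converted, 100 mm / 400 = 0.25, 80 mm / 400 = 0.2.

Request:
servo_tool(
  plan=[
    [[0,0,0.05],0,0.3],
    [[0,0,0.125],0,0.3],
    [[0,0,0.2],0,0.3],
    [[0,0,0.25],0,0.3],
    [[0,0,0.25],0,0.3],
  ],
)

```text
t: 32.7
tcp_pos: [0.3771, 0.0942, 0.1447]
orientation: [-0.001, 1.0, -0.022, 0.003]
ft_force: [-0.1, 0.3, -1.3]
grip_width: 0.0475
gripper_force: 26.1
```

Converted, 115 mm / 400 = 0.2875, -101 mm / 400 = -0.2525.

Request:
servo_tool(
  plan=[
    [[0.0375,-0.0325,0],0,0.3],
    [[0.1,-0.0875,0],0,0.3],
    [[0.1625,-0.1425,0],0,0.3],
    [[0.225,-0.1975,0],0,0.3],
    [[0.2875,-0.2525,0],0,0.3],
  ],
)

```text
t: 33.2
tcp_pos: [0.4907, -0.0081, 0.1412]
orientation: [-0.0, 1.0, -0.022, -0.001]
ft_force: [0.6, 0.5, -1.7]
grip_width: 0.0472
gripper_force: 26.2
```

Converted, 68 mm / 400 = 0.17, -60 mm / 400 = -0.15.

Request:
servo_tool(
  plan=[
    [[0.0625,-0.055,0],0,0.3],
    [[0.125,-0.11,0],0,0.3],
    [[0.17,-0.15,0],0,0.3],
    [[0.17,-0.15,-0.0375],0,0.3],
    [[0.17,-0.15,-0.075],0,0.3],
  ],
)

```text
t: 33.7
tcp_pos: [0.5576, -0.0673, 0.1104]
orientation: [-0.0, 1.0, -0.023, -0.001]
ft_force: [0.1, 0.3, -1.2]
grip_width: 0.0469
gripper_force: 26.2
```

Request:
servo_tool(
  plan=[
    [[0.0025,0,-0.03],0,0.3],
    [[0.0025,0,-0.06],0,0.3],
    [[0.0025,0,-0.08],0,0.3],
    [[0.0025,0,-0.095],0,0.3],
    [[0.0025,0,-0.095],0,0.3],
  ],
)

```text
t: 34.2
tcp_pos: [0.5588, -0.0669, 0.0733]
orientation: [-0.0, 1.0, -0.022, -0.001]
ft_force: [-0.8, 0.9, -0.9]
grip_width: 0.0472
gripper_force: 26.2
```

Converted, -2.5 mm / 400 = -0.0063, -2 mm / 400 = -0.005.

Request:
servo_tool(
  plan=[
    [[0,0,-0.0025],0,0.3],
    [[0,0,-0.005],0,0.3],
    [[0,0,-0.0063],0,0.3],
    [[0,0,-0.0063],0,0.3],
    [[0,0,-0.0063],0,0.3],
  ],
)

```text
t: 34.7
tcp_pos: [0.5595, -0.0672, 0.0718]
orientation: [0.0, 1.0, -0.022, 0.0]
ft_force: [-0.8, -0.5, -1.2]
grip_width: 0.0474
gripper_force: 26.2
```

Converted, -3 mm / 400 = -0.0075, -2 mm / 400 = -0.005.

Request:
servo_tool(
  plan=[
    [[-0.0025,0,-0.0025],0,0.3],
    [[-0.0025,0,-0.005],0,0.3],
    [[-0.0025,0,-0.0075],0,0.3],
    [[-0.0025,0,-0.0075],0,0.3],
    [[-0.0025,0,-0.0075],0,0.3],
  ],
)

```text
t: 35.2
tcp_pos: [0.5586, -0.0671, 0.0692]
orientation: [-0.0, 1.0, -0.022, 0.0]
ft_force: [-1.6, 0.4, 6.2]
grip_width: 0.0471
gripper_force: 26.4
```

Contact comes at 0.0692, which matches the saucer floor (0.0431 + 0.026) and not the ring. Releasing.

Request:
servo_tool(
  plan=[
    [[0,0,0],0,0],
    [[0,0,0],0,-0.2],
    [[0,0,0],0,-0.5],
    [[0,0,0],0,-0.5],
    [[0,0,0],0,-0.5],
  ],
)

```text
t: 35.7
tcp_pos: [0.5583, -0.0672, 0.0685]
orientation: [-0.0, 1.0, -0.022, -0.0]
ft_force: [-0.0, 0.4, -0.1]
grip_width: 0.0638
gripper_force: 0.0
```

Converted, 150 mm / 400 = 0.375, 130 mm / 400 = 0.325.

Request:
servo_tool(
  plan=[
    [[0,0,0.05],0,-0.5],
    [[0,0,0.125],0,-0.5],
    [[0,0,0.225],0,-0.5],
    [[0,0,0.325],0,-0.5],
    [[0,0,0.375],0,-0.5],
  ],
)

```text
t: 36.2
tcp_pos: [0.5597, -0.0674, 0.222]
orientation: [0.0, 1.0, -0.022, 0.002]
ft_force: [0.5, -0.4, -0.9]
grip_width: 0.0638
gripper_force: 0.0
```

Converted, -150 mm / 400 = -0.375, -125 mm / 400 = -0.3125.

Request:
servo_tool(
  plan=[
    [[-0.075,0.075,0],0,-0.5],
    [[-0.1625,0.1625,0],0,-0.5],
    [[-0.2375,0.2375,0],0,-0.5],
    [[-0.3125,0.3125,0],0,-0.5],
    [[-0.375,0.375,0],0,-0.5],
  ],
)

```text
t: 36.7
tcp_pos: [0.4065, 0.0838, 0.2185]
orientation: [-0.0, 1.0, -0.022, -0.0]
ft_force: [-0.1, 0.8, -0.2]
grip_width: 0.0641
gripper_force: 0.0
```

```bash
python3 - <<'E'
from seg import *
p=manip.camera('top');q=manip.camera('side');f=p['frame'].astype(int);R,G,B=f[...,0],f[...,1],f[...,2]
b=pick(G-R>15,(372,229),15)
if b: c,sz,a,pts=axis(p,b,.026); print('saucer',c.round(4),sz.round(4),a)
im=np.hstack([cv2.resize(p['frame'][165:270,345:425],(343,450),interpolation=4),cv2.resize(q['frame'][160:255,285:375],(426,450),interpolation=4)])
cv2.imwrite('pics/fin.png',im[...,::-1])
for P in [(.5574,-.0658,.088),(.6429,-.1329,.1),(.646,-.051,.114)]: print(((proj(p,P)[0]+.5-[345,165])*4.286-.5).round(1))
E
```

```text
saucer [ 0.5339 -0.0645] [0.058  0.1221] 89.01749420166016
[126.7 217.2]
[239.6  69.1]
[102.1  61.3]
```

View pics/fin.png

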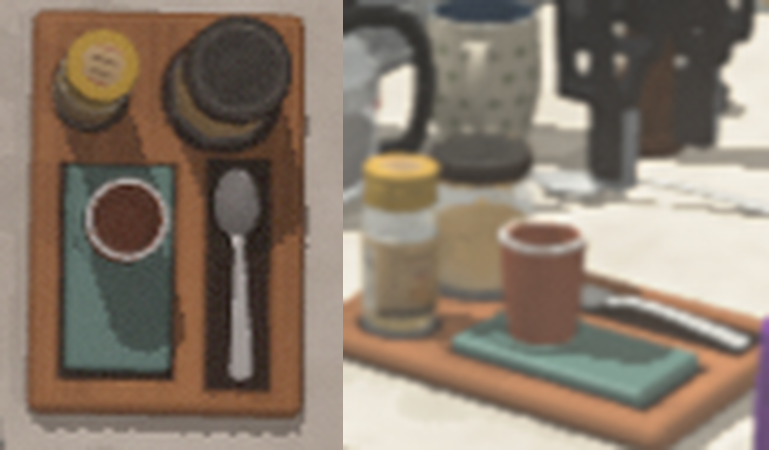

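The final picture shows the cup lip at (127,218), against (126.7,217.2) predicted. The jar lid is at (240,69) and the shaker cap at (103,65), and the spoon lies along its groove at x≈238. Everything is upright and let go.

```bash
python3 -c "
from rig import manip
print(manip.hand_in())"
```

```text
the job is handed in; nothing more can be done
None
```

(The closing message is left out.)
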